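# Seat the keyed sample carousel on its drive spindle

## Task

Fit the grey sample carousel with the blue knob onto the spindle of the white drive unit: set it over the pin, then, pressing only lightly, turn it until the tab inside its skirt drops into the keyway of the drive collar. Leave it fully home, its skirt flush and level on the drive unit, and let go of it. Be gentle with the drive throughout and leave the two small bottles and the timer where they stand.

Things in the scene. Friction and masses are not known exactly. Their poses are not given: they have to be found in the camera images.
- carousel: Loose sample carousel, 0.15 to 0.4 kg: grey disc 110 mm in diameter at z 14 to 22 mm, with eight dark vial wells; below it a round skirt, 64 mm outside, 52 mm inside diameter, z 0 to 14 mm, on which it stands; above it a square blue knob. A 20 mm square bore, open only below (z 14 to 52 mm), fits over the pilot pin. Origin: on the axis at the underside of the skirt; z up.
- knob_grip (a point): Point on the carousel's axis 47 mm above the underside of its skirt, to grip the knob at. The knob is blue, 34 x 34 mm square, its sides along the carousel's x and y, z 22 to 62 mm. Axes as the carousel's.
- tab (a point): Middle of the underside of the carousel's only tab, inside its skirt on the carousel's -x side, below the red bar on the disc: 7 mm wide, 13 to 26 mm from the axis, its underside 1 mm above that of the skirt.
- drive_unit: Fixed white drive unit, 130 x 130 x 40 mm: a round flat metal seat plate on top, in its middle a vertical pilot pin, and round the pin's foot the metal drive collar. Its front is -x, marked by a blue line on top. Origin: centre of the underside; z up.
- spindle_seat (a point): Point on the spindle axis at the level of the seat plate (40 mm above the bench), where the carousel's origin lies when it is fully home; axes as the drive unit's. With its tab still on top of the collar, the carousel stands 11 mm higher, and drops those 11 mm when the tab is over the keyway.
- collar_top (a point): Point on the axis at the top of the drive collar: 45 mm in diameter, 12 mm above the seat plate, held by a brake. One keyway, 11 mm wide, runs radially out to the rim from 13 mm off the axis, down to the seat plate. It points anywhere within 0.7 rad either side of the unit's front (-x), so the seated carousel's yaw is the unit's plus -0.7 to 0.7. Its angle is not reported: feel for it.
- spindle_tip (a point): Top of the pilot pin, 45 mm above the seat plate. The pin is 17 mm in diameter (1.5 mm to spare all round in the carousel's bore), its top 7 mm tapering to 6 mm.
- reagent_bottle: Bystander: white bottle with a blue cap, 56 mm in diameter, 99 mm tall. Origin: centre of its underside.
- dye_bottle: Bystander: small brown bottle with a white cap, 30 mm in diameter, 66 mm tall. Origin: centre of its underside.
- timer: Bystander: white timer, 66 x 66 x 18 mm. Origin: centre of its underside.
Things that resemble listed ones, but are neither listed nor needed, are in the scene too. Leave any green look-alike of the carousel alone.

How it is judged:
By the outcome, as a careful person would: the job done as asked, in the order asked, and still so for the second after the job is handed in, with the robot touching nothing.
It also fails if it takes over 48 s, if anything falls off the work surface, if the arm or the gripper's body presses on something with over 40 N, if the wrist force passes 120 N, or if a joint passes its speed limit or range.

## Robot

A 6-joint arm with a two-finger parallel gripper is mounted at the origin on a cart in front of the work surface, level with it; the furniture and walls round the work are solid. World frame = base frame: x ahead of the robot, y to its left, z up, the work surface at z = 0. Lengths are in m, angles in rad, forces in N, time in s.
With the tool pointing down it reaches from about 0.35 to 0.85 m from the base axis. Payload 8.1 kg.
Tool frame: the origin (TCP) lies on the centre line of the jaws, within the pads' length; the fingertips stand bot.tips_ahead ahead of it and the grasp point (between the pads) is the TCP (bot.tips_ahead is the distance from the TCP to the fingertips, in m); z points along the fingers, y is the line along which they close (so a half turn about z gives the same grasp; the last joint's range is limited). The gripper opens to 85 mm and grips with 20 to 120 N. Pads are 22 mm wide; open, the fingers measure 114 mm over their backs; the gripper's body (76 mm by 85 mm) begins 54 mm behind the grasp point. The pads swing forward as they close: fully open they stand 13 mm farther back than shut.
Start: joints at [1.156, 0.13, 1.488, -0, 1.523, -0.085], TCP at [0.194, 0.568, 0.25] pointing down, gripper open.
Joint ranges: [-2.96, 2.96], [-0.89, 2.26], [0.02, 2.5], [-1.34, 4.48], [0, 2.73], [-2.66, 2.66]. Speed limits (rad/s): [2.39, 2.39, 2.79, 3.14, 3.14, 3.14].

## Interface

Orientations are given as a unit quaternion [w, x, y, z].
In Python, from station import bot, optics gives the robot as it stands. The module is installed in compiled form; this text tells all that it offers. Calls block until the motion is done:
- bot.goto(position, orientation): joint-space move of the TCP to a pose.
- bot.servo_line(position, ori=None, speed=0.15): straight line of the TCP; ori=None keeps the orientation; speed is the mean speed in m/s.
- bot.goto_joints(angles): joint-space move.
- bot.open_gripper() and bot.grab(strength=None): open the fingers fully, or close them until they stop; strength is the grip in N (None keeps the last).
- bot.sleep(seconds).
- bot.inverse_kinematics(position, orientation): joint angles nearest the present ones, or None.
- bot.get_state(): the state.
- optics.grab_frame(name): name is "scene" or "top" or "wrist"; returns a dict with "img" (400x640x3 uint8, blue, green, red), "range_z" (400x640 float32, m along the optical axis (not along the pixel's ray), 0 where there is no reading), "camera_matrix" (3x3 intrinsics, pixels), "rvec" (rotation vector, rad) and "tvec" (3), from world to camera coordinates, as OpenCV has them; the wrist camera has in their place "mount" (4x4, takes a point from camera to tool coordinates, whose origin is the TCP and whose axes are the flange's). Camera axes: x right, y down, z forward; pixel columns grow to the right and rows downward; lengths in m; the calibration is good to about 2 mm. A picture is of the moment at which its call begins: read the wrist's pose just before it.
A pose or a line that the arm cannot do raises bot.PlanningError and nothing moves.
- bot.hand_in(): hands the job in; it is judged then, once.
The state is a dict: "time_s": time; "joint_pos": joint angles; "joint_vel": joint speeds; "joint_torque": joint torques, N m; "tcp_pos": TCP position; "eef_rot": TCP orientation; "ft_force": force on the tool from outside, world axes, zero at the start; "ft_torque": the same for the moment, N m; "finger_gap": finger opening in m; "finger_force": force on a finger pad.
Only numpy, scipy, OpenCV 4.12 (cv2) and the standard library are available. Lean on these libraries where they do the work, as an engineer would, in place of code of your own. Each camera call takes 0.05 s, during which the arm holds its last target. There are 200 camera calls.

## Working session

There is one attempt and no reset: what is moved stays moved. The work goes in short steps, each a Python script; the robot and the scene stay as the last script left them, time stands still between calls to the robot, and variables do not carry over. Pictures are saved under pics/ and viewed, at most 10 in all, crops included, and the job is handed in when it is done.

```bash
mkdir -p pics; cat > h.py <<'E'
import numpy as np, cv2
from station import bot, optics
def ray(f,uv):
    R,_=cv2.Rodrigues(np.array(f["rvec"],float)); t=np.array(f["tvec"],float).ravel()
    d=np.linalg.inv(f["camera_matrix"])@np.array([uv[0],uv[1],1.]); return -R.T@t, R.T@d
def onplane(f,uv,z):
    o,d=ray(f,uv); return o+d*(z-o[2])/d[2]
def depthpt(f,uv):
    o,d=ray(f,uv); return o+d*float(f["range_z"][int(uv[1]),int(uv[0])])
E
python3 - <<'E'
from h import *
import pickle
s=bot.get_state(); print({k:np.round(v,3).tolist() for k,v in s.items()}, bot.tips_ahead)
for n in("top","scene"):
    f=optics.grab_frame(n); pickle.dump(f,open(n+".pkl","wb")); cv2.imwrite(f"pics/{n}1.png",f["img"])
    print(n,ray(f,(320,200)))
E
```

```text
{'time_s': 0.0, 'joint_pos': [1.156, 0.131, 1.489, 0.0, 1.523, -0.085], 'joint_vel': [-0.001, -0.0, -0.0, -0.001, -0.001, 0.001], 'joint_torque': [0.001, -56.942, -50.054, -0.0, 0.015, 0.0], 'tcp_pos': [0.194, 0.567, 0.249], 'eef_rot': [-0.0, 0.164, 0.986, -0.001], 'ft_force': [-0.363, 0.335, 0.108], 'ft_torque': [-0.021, 0.045, 0.012], 'finger_force': 0.0, 'finger_gap': 0.085} 0.019
top (array([ 0.40066638, -0.1054925 ,  1.02776141]), array([ 0.16915508,  0.00692378, -0.98560147]))
scene (array([ 0.05331353, -0.7573343 ,  1.07909483]), array([ 0.38104393,  0.49901778, -0.77843564]))
```

View pics/top1.png

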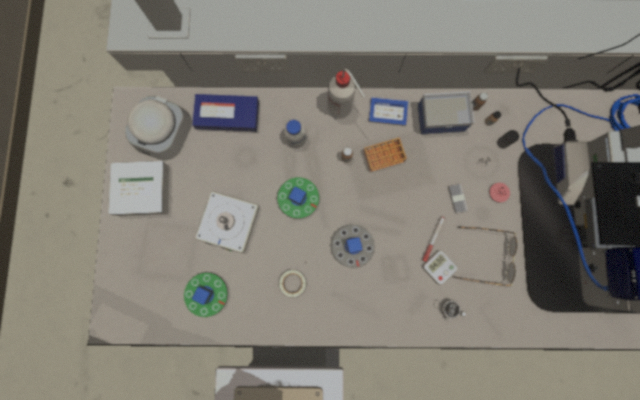

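View pics/scene1.png

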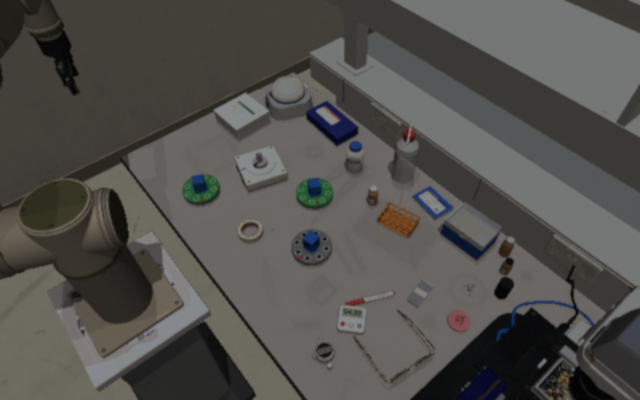

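The top view shows the grey carousel at (353,245), the green look-alikes at (298,197) and (205,295), and the drive unit at (227,222). The bottles are at (294,133) and (347,155), and the timer is at (440,267). The grey one with the blue knob at (353,245) is my choice. I'll check it in a close crop and measure.

```bash
python3 - <<'E'
from h import *
import pickle
f=pickle.load(open("top.pkl","rb")); im=f["img"]
a=cv2.resize(im[205:285,313:393],(560,560),interpolation=cv2.INTER_CUBIC)[:, :400*7//5]
b=cv2.resize(im[187:257,192:262],None,fx=5,fy=5,interpolation=cv2.INTER_CUBIC)
a=cv2.resize(im[210:280,318:388],None,fx=5,fy=5,interpolation=cv2.INTER_CUBIC)
cv2.imwrite("pics/crop1.png",cv2.convertScaleAbs(np.hstack([a,b]),alpha=1.5))
g=pickle.load(open("scene.pkl","rb"))
hsv=cv2.cvtColor(im,cv2.COLOR_BGR2HSV)
def blobs(m,roi,nm,z,F):
    x0,x1,y0,y1=roi; mm=np.zeros(m.shape,np.uint8); mm[y0:y1,x0:x1]=m[y0:y1,x0:x1]
    c=max(cv2.findContours(mm,0,2)[0],key=cv2.contourArea); r=cv2.minAreaRect(c)
    print(nm,r,cv2.contourArea(c)); P=np.array([onplane(F,p,z) for p in cv2.boxPoints(r)]); print(P.round(4).tolist(),P.mean(0).round(4)); return r
for F,roi,nm in((f,(318,388,210,280),"top"),(g,(285,340,220,265),"scene")):
    h=cv2.cvtColor(F["img"],cv2.COLOR_BGR2HSV)
    blobs(cv2.inRange(h,(100,110,40),(125,255,255)),roi,nm+" knob",.062,F)
    blobs(cv2.inRange(h,(0,90,60),(8,255,255))|cv2.inRange(h,(172,90,60),(180,255,255)),roi,nm+" red",.022,F)
blobs(cv2.inRange(hsv,(0,0,150),(180,45,255)),(190,262,185,257),"unit",.04,f)
hs=cv2.cvtColor(g["img"],cv2.COLOR_BGR2HSV)
print(hsv[222,207],hsv[200,227],hsv[222,190], depthpt(f,(210,215)), depthpt(f,(340,245)),depthpt(f,(353,244)))
# drive top by depth
R,_=cv2.Rodrigues(np.array(f["rvec"],float)); K=f["camera_matrix"]
v,u=np.mgrid[0:400,0:640]; d=f["range_z"]; C=np.stack([(u-K[0,2])/K[0,0]*d,(v-K[1,2])/K[1,1]*d,d],-1)-np.array(f["tvec"]).ravel()
W=C@R; 
m=((W[...,2]>.03)&(W[...,2]<.05)&(d>0)).astype(np.uint8)*255
blobs(m,(190,262,185,257),"unit depth",.04,f)
blobs(((W[...,2]>.07)&(d>0)).astype(np.uint8)*255,(200,250,195,245),"pin depth",.085,f)
blobs(((W[...,2]>.012)&(d>0)).astype(np.uint8)*255,(318,388,210,280),"disc depth",.022,f)
for u,v in((294,130),(347,154),(440,267),(298,195),(205,294)): print((u,v),depthpt(f,(u,v)).round(3))
E
```

```text
top knob ((353.5, 245.0), (14.0, 13.0), 90.0) 148.5
[[0.4715, -0.1663, 0.062], [0.4718, -0.1985, 0.062], [0.4374, -0.1982, 0.062], [0.4371, -0.1663, 0.062]] [ 0.4545 -0.1823  0.062 ]
top red ((357.5, 263.0), (1.0, 4.0), 0.0) 2.0
[[0.406, -0.1942, 0.022], [0.4161, -0.1942, 0.022], [0.4161, -0.1968, 0.022], [0.406, -0.1967, 0.022]] [ 0.411  -0.1955  0.022 ]
scene knob ((310.5, 241.0), (20.0, 15.0), 90.0) 206.0
[[0.4504, -0.1581, 0.062], [0.4808, -0.1837, 0.062], [0.4415, -0.2323, 0.062], [0.412, -0.2076, 0.062]] [ 0.4462 -0.1954  0.062 ]
scene red ((300.0000305175781, 257.0000305175781), (1.4142134189605713, 5.656853675842285), 45.0) 7.0
[[0.4007, -0.1951, 0.022], [0.4164, -0.1921, 0.022], [0.4165, -0.1962, 0.022], [0.4009, -0.1992, 0.022]] [ 0.4086 -0.1957  0.022 ]
unit ((223.0, 218.0), (66.0, 66.0), 90.0) 3062.5
[[0.607, 0.2389, 0.04], [0.6083, 0.0676, 0.04], [0.4385, 0.0616, 0.04], [0.4371, 0.2282, 0.04]] [0.5228 0.1491 0.04  ]
[102   7 178] [ 90   6 180] [ 17  30 152] [0.52908207 0.18271866 0.03984489] [ 0.45641377 -0.15087211  0.02116492] [ 0.45697867 -0.18123834  0.06027268]
unit depth ((226.66973876953125, 222.10092163085938), (51.3394889831543, 51.914188385009766), 16.699243545532227) 2456.5
[[0.466, 0.2183, 0.04], [0.5946, 0.1874, 0.04], [0.5569, 0.0588, 0.04], [0.4299, 0.0921, 0.04]] [0.5119 0.1391 0.04  ]
pin depth ((222.5, 219.0), (6.0, 7.0), 90.0) 31.5
[[0.5209, 0.1474, 0.085], [0.5211, 0.1303, 0.085], [0.5063, 0.1296, 0.085], [0.5062, 0.1467, 0.085]] [0.5136 0.1385 0.085 ]
disc depth ((353.0, 246.0), (42.0, 42.0), 90.0) 1382.5
[[0.5078, -0.1301, 0.022], [0.5087, -0.2388, 0.022], [0.4013, -0.2374, 0.022], [0.4004, -0.1305, 0.022]] [ 0.4546 -0.1842  0.022 ]
(294, 130) [ 0.736 -0.033  0.1  ]
(347, 154) [ 0.686 -0.167  0.065]
(440, 267) [ 0.403 -0.407  0.015]
(298, 195) [ 0.579 -0.043  0.063]
(205, 294) [0.333 0.177 0.066]
```

View pics/crop1.png

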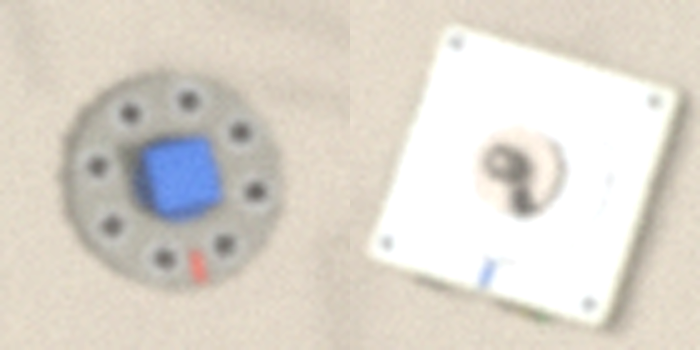

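The crop confirms it: a grey disc with a blue knob and a red bar at top-view pixel (357,263), giving a yaw of about 0.27. The drive unit's blue front line is at about (219,242), giving a yaw of about -0.26. A dark spot on the collar may be the keyway, so I'll look with the wrist camera on the way.

```bash
cat >> h.py <<'E'
from scipy.spatial.transform import Rotation as Rot
def down(th): return np.array([0,np.cos(th/2),np.sin(th/2),0])   # tool x at world yaw th, z down
def Rm(q): return Rot.from_quat([q[1],q[2],q[3],q[0]]).as_matrix()
def wrist():
    s=bot.get_state(); f=optics.grab_frame("wrist"); M=np.array(f["mount"]); R=Rm(s["eef_rot"])@M[:3,:3]
    o=np.array(s["tcp_pos"])+Rm(s["eef_rot"])@M[:3,3]; f["rvec"]=cv2.Rodrigues(R.T)[0]; f["tvec"]=-R.T@o
    return f
E
python3 - <<'E'
from h import *
f=optics.grab_frame("wrist"); M=np.array(f["mount"]); print(M.round(3),f["camera_matrix"])
C=np.array([.512,.139,.05]); best=None
for th in np.arange(-3.1,3.2,.2):
    q=down(th);R=Rm(q); d=R@M[:3,2]; c=R@M[:3,3]; z=.27
    s=(C[2]-z-c[2])/d[2]; p=C-c-s*d; p[2]=z
    j=bot.inverse_kinematics(p,q)
    if j is None or abs(j[5])>2.4: continue
    cam=p+c; sc=np.dot((cam-C)[:2],[-.967,.254])
    if best is None or sc>best[0]: best=(sc,th,p,q,j,cam)
print(best)
bot.goto(best[2],best[3])
f=wrist(); import pickle; pickle.dump(f,open("w1.pkl","wb")); cv2.imwrite("pics/w1.png",f["img"]); print(bot.get_state()["time_s"])
E
```

```text
[[ 0.    -0.962 -0.273  0.07 ]
 [ 1.     0.    -0.001 -0.   ]
 [ 0.001 -0.273  0.962 -0.124]
 [ 0.     0.     0.     1.   ]] [[333.88952497   0.         321.85538256]
 [  0.         333.88952497 196.7109218 ]
 [  0.           0.           1.        ]]
(np.float64(0.09739495302232004), np.float64(2.9000000000000052), array([0.48581664, 0.14625479, 0.27      ]), array([0.        , 0.12050277, 0.99271299, 0.        ]), array([ 1.91331466e-01, -1.30007739e-01,  1.71289259e+00, -4.44089210e-16,
        1.55870780e+00, -1.13787221e+00]), array([0.41747999, 0.16259882, 0.39359572]))
2.0583
```

View pics/w1.png

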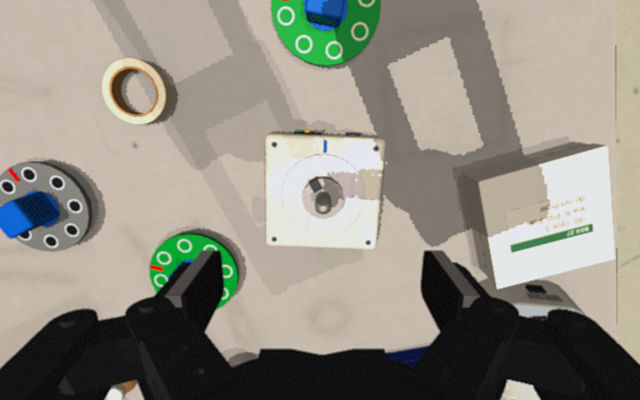

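The wrist view shows the drive unit centred, with its blue front line at (325,146), the pin near (323,203), and a dark keyway-like patch at about (318,184). I'll measure it.

```bash
python3 - <<'E'
from h import *
import pickle
f=pickle.load(open("w1.pkl","rb")); im=f["img"]
c=cv2.resize(im[165:230,290:355],None,fx=8,fy=8,interpolation=cv2.INTER_CUBIC); cv2.imwrite("pics/c2.png",cv2.convertScaleAbs(c,alpha=1.2))
R,_=cv2.Rodrigues(np.array(f["rvec"],float)); K=f["camera_matrix"]
v,u=np.mgrid[0:400,0:640]; d=f["range_z"]; W=(np.stack([(u-K[0,2])/K[0,0]*d,(v-K[1,2])/K[1,1]*d,d],-1)-np.array(f["tvec"]).ravel())@R
roi=(d>0)&(u>255)&(u<395)&(v>125)&(v<255)
def fit(lo,hi):
    m=roi&(W[...,2]>lo)&(W[...,2]<hi); return W[m],m
P,m=fit(.03,.047); r=cv2.minAreaRect(np.vstack([P[:,:2]]).astype(np.float32)); print("unit",r,np.median(P[:,2]))
P,m=fit(.047,.058); print("collar",cv2.minEnclosingCircle(P[:,:2].astype(np.float32)),np.median(P[:,2]),len(P))
P,m=fit(.062,.1); print("pin",P.mean(0),P[:,2].max(), P[P[:,2]>.078].mean(0))
# polar profile at collar: height & gray around r 16..21
c0=cv2.minEnclosingCircle(fit(.047,.058)[0][:,:2].astype(np.float32))[0]
c0=np.array(c0); g=cv2.cvtColor(im,cv2.COLOR_BGR2GRAY)
D=W[...,:2]-c0; rr=np.hypot(D[...,0],D[...,1]); a=np.arctan2(-D[...,1],-D[...,0]) # yaw of -x pointing
for t in np.arange(-1.3,1.0,.1):
    m=roi&(rr>.014)&(rr<.021)&(abs(a-t)<.06); print(round(t,2),m.sum(),W[m][:,2].mean().round(4) if m.any() else None,g[m].mean().round(0) if m.any() else None,end=' | ')
# knob in wrist
h=cv2.cvtColor(im,cv2.COLOR_BGR2HSV)
E
```

```text
unit ((0.5113615989685059, 0.14140650629997253), (0.1306067854166031, 0.13161879777908325), 73.94506072998047) 0.038215588469370745
collar ((0.512906014919281, 0.1399722546339035), 0.023085908964276314) 0.05168548247129762 1060
pin [0.51083148 0.14082572 0.07854309] 0.08578320460916718 [0.51215348 0.14058708 0.08147504]
-1.3 12 0.0517 128.0 | -1.2 12 0.0518 127.0 | -1.1 13 0.0516 128.0 | -1.0 13 0.0515 131.0 | -0.9 13 0.0521 129.0 | -0.8 12 0.0517 125.0 | -0.7 14 0.0518 126.0 | -0.6 13 0.0519 126.0 | -0.5 12 0.052 128.0 | -0.4 14 0.0517 136.0 | -0.3 12 0.0514 164.0 | -0.2 14 0.0519 195.0 | -0.1 12 0.0513 159.0 | 0.0 13 0.0518 94.0 | 0.1 14 0.0516 77.0 | 0.2 12 0.0518 78.0 | 0.3 13 0.0517 78.0 | 0.4 14 0.0515 76.0 | 0.5 12 0.0521 110.0 | 0.6 12 0.0518 176.0 | 0.7 9 0.0515 203.0 | 0.8 14 0.0517 205.0 | 0.9 11 0.0517 201.0 |
```

View pics/c2.png

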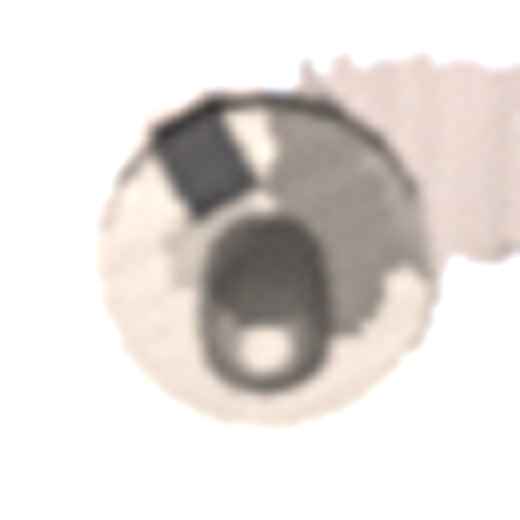

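The dark patch on the collar lies at a yaw of about 0.23 in carousel terms, although depth shows the collar flat there, so I treat it as a hint only. I'll land at a yaw of about 0.5, which is past the edge of the allowed range. From there I'll sweep down through the whole range by feel. First, the grasp.

```bash
python3 - <<'E'
from h import *
import pickle
psi=.27; C=np.array([.4546,-.183])
bot.goto([*C,.19],down(psi+np.pi/2))
f=wrist(); cv2.imwrite("pics/w2.png",f["img"])
R,_=cv2.Rodrigues(np.array(f["rvec"],float)); K=f["camera_matrix"]
v,u=np.mgrid[0:400,0:640]; d=f["range_z"]; W=(np.stack([(u-K[0,2])/K[0,0]*d,(v-K[1,2])/K[1,1]*d,d],-1)-np.array(f["tvec"]).ravel())@R
near=(d>0)&(np.hypot(W[...,0]-C[0],W[...,1]-C[1])<.04)
m=near&(W[...,2]>.057)&(W[...,2]<.068); P=W[m]
r=cv2.minAreaRect(P[:,:2].astype(np.float32)); print(r,len(P),np.median(P[:,2]),"mean",P.mean(0))
a=np.radians(r[2]); a=(a-psi+np.pi/4)%(np.pi/2)-np.pi/4+psi
c=np.array(r[0]); print("psi",a,"c",c)
h=cv2.cvtColor(f["img"],cv2.COLOR_BGR2HSV); red=(cv2.inRange(h,(0,120,60),(8,255,255))|cv2.inRange(h,(172,120,60),(180,255,255)))>0
md=red&(d>0)&(np.hypot(W[...,0]-C[0],W[...,1]-C[1])<.06)&(W[...,2]>.01)
if md.any(): q=W[md].mean(0); print("red",q,"psi_red",np.arctan2(-(q-[*c,0])[1],-(q-[*c,0])[0]))
assert np.hypot(*(c-C))<.008 and abs(a-psi)<.2 and abs(r[1][0]-.034)<.005 and abs(r[1][1]-.034)<.005
pickle.dump(a,open("psi.pkl","wb"))
q=down(a+np.pi/2)
bot.servo_line([*c,.12],q,speed=.2); bot.servo_line([*c,.047],speed=.1)
bot.grab(40); s=bot.get_state(); print(s["time_s"],s["finger_gap"],s["finger_force"],s["tcp_pos"],s["ft_force"])
bot.servo_line([*c,.155],speed=.2); s=bot.get_state(); print(s["time_s"],s["finger_gap"],s["finger_force"],s["tcp_pos"],s["ft_force"])
f=optics.grab_frame("scene"); cv2.imwrite("pics/s2.png",cv2.resize(f["img"][100:300,150:450],None,fx=2,fy=2))
E
```

```text
((0.4548336863517761, -0.1844034492969513), (0.03379090502858162, 0.03427150845527649), 14.387943267822266) 1766 0.061811656012045024 mean [ 0.4542746  -0.18341687  0.06169485]
psi 0.2511169826136508 c [ 0.45483369 -0.18440345]
red [ 0.41660116 -0.19112838  0.07159427] psi_red 0.174114526483184
5.3 0.03344979477077467 40.37077188491821 [ 0.45519522 -0.18459808  0.0475219 ] [-0.3154557   1.07709366  4.48805003]
5.9917 0.03365593543180336 39.95148807764053 [ 0.45404713 -0.18399789  0.15350989] [ 0.21625931  0.27171654 -3.43030423]
```

```bash
cat >> h.py <<'E'
S=np.array([.5125,.1402])
def st(): 
    s=bot.get_state(); return s["time_s"],np.array(s["tcp_pos"]),np.array(s["ft_force"]),np.array(s["ft_torque"])
def show(t=""):
    T,p,F,M=st(); print(t,round(T,2),p.round(4),F.round(1),"Mz",M.round(2)); return T,p,F,M
E
python3 - <<'E'
from h import *
psi=.50; q=down(psi+np.pi/2)
T,p,F,M=st()
bot.servo_line([p[0],p[1],.165],speed=.2)
bot.goto([*S,.165],q); bot.sleep(.15); b=show("above")[2]
np.save("b.npy",b)
bot.servo_line([*S,.121],speed=.1); show()
z=.121
while z>.092:
    z-=.003 if z>.104 else .001
    bot.servo_line([*S,z],speed=.05); T,p,F,M=show(round(z,4)); D=F-b
    if D[2]>2.5 or np.hypot(D[0],D[1])>6: break
E
```

```text
above 7.69 [0.5128 0.1389 0.165 ] [ 0.4 -0.9 -2.9] Mz [ 0.05 -0.05  0.06]
 8.28 [0.5125 0.1401 0.121 ] [-0.8  0.3 -3.3] Mz [ 0.05 -0.02 -0.06]
0.118 8.53 [0.5128 0.1403 0.1184] [ 0.7 -0.2 -2.1] Mz [ 0.01  0.04 -0.02]
0.115 8.78 [0.5124 0.1402 0.1148] [-0.5  0.6 -2.7] Mz [-0.02 -0.03  0.03]
0.112 9.03 [0.5126 0.1402 0.112 ] [ 1.   0.3 -2.7] Mz [-0.01 -0.12  0.01]
0.109 9.28 [0.513  0.1404 0.109 ] [ 4.   0.9 -4.8] Mz [ 0.29 -0.78  0.01]
0.106 9.53 [0.5131 0.1404 0.1061] [ 4.7  2.2 -4.6] Mz [ 0.33 -0.95  0.04]
0.103 9.78 [0.5131 0.1404 0.103 ] [ 5.3  2.9 -2.9] Mz [ 0.39 -1.03  0.01]
```

```bash
python3 - <<'E'
from h import *
f=optics.grab_frame("scene"); cv2.imwrite("pics/s3.png",cv2.resize(f["img"][110:230,180:360],None,fx=4,fy=4,interpolation=cv2.INTER_CUBIC)[:480,:720])
E
```

```text
(no output)
```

View pics/s3.png

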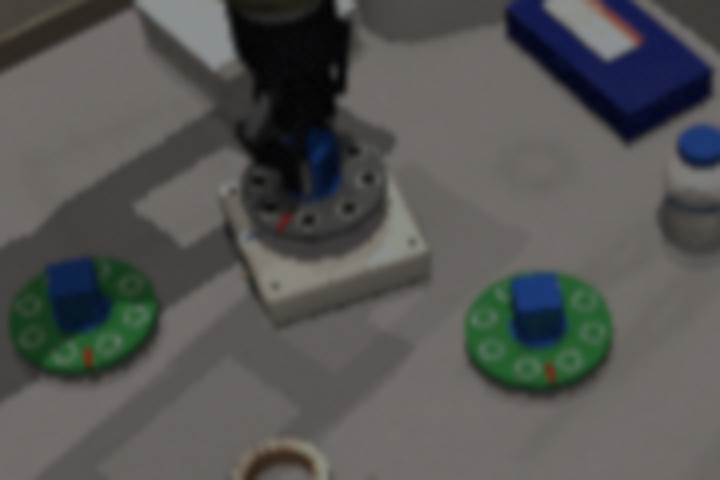

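The carousel is on the pin, with the bore wall rubbing it lightly. I'll shift to unload the wall, then touch down on the collar.

```bash
python3 - <<'E'
from h import *
b=np.array([.2,.1,-2.9]); S=S+[.0018,.0012]; z=.103
bot.servo_line([*S,z],speed=.03); bot.sleep(.1); show("shift")
while z>.093:
    z-=.001
    bot.servo_line([*S,z],speed=.03); T,p,F,M=show(round(z,4)); D=F-b
    if D[2]>2.5 or np.hypot(D[0],D[1])>7: break
E
```

```text
shift 10.18 [0.5136 0.1412 0.1024] [-0.5  0.3 -2.9] Mz [ 0.    0.04 -0.03]
0.102 10.43 [0.514  0.1413 0.1017] [-0.5 -0.1 -1.5] Mz [ 0.03 -0.02 -0.02]
0.101 10.68 [0.5142 0.1414 0.1009] [ 0.1  0.8 -3.2] Mz [ 0.02 -0.04  0.07]
0.1 10.93 [0.5142 0.1414 0.0999] [-0.   0.6 -3. ] Mz [ 0.05  0.02 -0.02]
0.099 11.18 [0.5142 0.1414 0.0989] [-0.1  0.2 -2.2] Mz [0.02 0.04 0.04]
0.098 11.43 [0.5145 0.1414 0.0983] [-1.3 -0.5  1.4] Mz [-0.03  0.23  0.  ]
```

```bash
python3 - <<'E'
from h import *
S=S+[.0018,.0012]; b=np.array([.2,.1,-2.9])
def rd():
    L=[]
    for _ in range(3): L.append(st()); bot.sleep(.01)
    return L[-1][0],L[-1][1],np.mean([l[2] for l in L],0),np.mean([l[3] for l in L],0)
psi=.5; z=.0978; done=False
while psi>-1.02 and not done:
    psi-=.04; q=down(psi+np.pi/2); bot.servo_line([*S,z],q,speed=.05)
    T,p,F,M=rd(); D=F-b; print(round(psi,2),round(z,4),round(T,2),p.round(4),D.round(1),M.round(2))
    if abs(M[2])>.5 or D[2]>15: print("stop"); break
    if D[2]>7: z+=.0003
    while D[2]<2:
        z-=.0008; bot.servo_line([*S,z],speed=.03); T,p,F,M=rd(); D=F-b; print("   down",round(z,4),round(T,2),p.round(4),D.round(1),M.round(2))
        if z<.0952: done=True; break
np.save("st.npy",[psi,z])
E
```

```text
0.46 0.0978 11.7 [0.5147 0.1413 0.0982] [ 0.  -2.   4.4] [-0.33 -0.01  0.02]
0.42 0.0978 11.97 [0.5144 0.1415 0.0978] [ 0.2 -0.7  2.7] [-0.09 -0.18  0.04]
0.38 0.0978 12.25 [0.5137 0.1414 0.0972] [-0.3  0.3  0.2] [ 0.   -0.    0.03]
   down 0.097 12.53 [0.5141 0.1414 0.0968] [-0.4 -0.1  0.5] [-0.01 -0.01 -0.  ]
   down 0.0962 12.8 [0.5143 0.1414 0.0961] [-0.2  0.6  0.1] [-0.01 -0.01  0.01]
   down 0.0954 13.07 [0.5142 0.1414 0.0953] [-0.2 -0.4  0.5] [-0.   -0.02 -0.01]
   down 0.0946 13.35 [0.5142 0.1414 0.0945] [0.1 0.4 0.5] [0.02 0.01 0.  ]
```

The tab dropped in at yaw 0.38, consistent with the hint. I'll ease it toward the middle of the keyway and lower it home.

```bash
python3 - <<'E'
from h import *
S=S+[.0018,.0012]; b=np.array([.2,.1,-2.9]); z=.0946; psi=.38
for psi in(.34,.30):
    bot.servo_line([*S,z],down(psi+np.pi/2),speed=.05); T,p,F,M=show(psi)
    if abs(M[2])>.25: break
for z in(.0925,.0905,.089,.088,.0873,.0868,.0863,.0858):
    bot.servo_line([*S,z],speed=.03); bot.sleep(.02); T,p,F,M=show(z); D=F-b
    if D[2]>2.5 or np.hypot(*D[:2])>7 or abs(M[2])>.4: break
E
```

```text
0.34 13.61 [0.5143 0.1414 0.0946] [ 0.1  0.5 -2.3] Mz [-0.06 -0.04  0.03]
0.3 13.86 [0.5143 0.1414 0.0946] [ 0.1 -0.2 -1.8] Mz [0.05 0.03 0.03]
0.0925 14.12 [0.5141 0.1414 0.0923] [-0.9  0.6 -3. ] Mz [-0.04 -0.02  0.03]
0.0905 14.39 [0.5142 0.1414 0.0903] [-0.6  0.2 -2.4] Mz [ 0.01 -0.06 -0.  ]
0.089 14.66 [0.5142 0.1414 0.0889] [ 1.1 -0.  -2.5] Mz [ 0.01 -0.03 -0.08]
0.088 14.93 [0.5143 0.1414 0.088 ] [-0.1 -0.3 -2.6] Mz [-0.08 -0.    0.04]
0.0873 15.19 [0.5145 0.1414 0.0876] [-1.2  0.1  0.8] Mz [-0.05  0.13 -0.04]
```

```bash
python3 - <<'E'
from h import *
S=S+[.0018,.0012]
bot.servo_line([*S,.087],speed=.03); bot.sleep(.05); show("press")
bot.open_gripper(); bot.sleep(.1); show("open")
bot.servo_line([*S,.21],speed=.15); show("up")
f=wrist(); cv2.imwrite("pics/w3.png",f["img"])
R,_=cv2.Rodrigues(np.array(f["rvec"],float)); K=f["camera_matrix"]
v,u=np.mgrid[0:400,0:640]; d=f["range_z"]; W=(np.stack([(u-K[0,2])/K[0,0]*d,(v-K[1,2])/K[1,1]*d,d],-1)-np.array(f["tvec"]).ravel())@R
r=np.hypot(W[...,0]-S[0],W[...,1]-S[1])
m=(d>0)&(r<.03)&(W[...,2]>.094)&(W[...,2]<.12); P=W[m]; print("knob top z",np.median(P[:,2]),cv2.minAreaRect(P[:,:2].astype(np.float32)))
m=(d>0)&(r>.03)&(r<.052)&(W[...,2]>.052)&(W[...,2]<.08); P=W[m]; A=np.c_[P[:,:2]-S,np.ones(len(P))]
x=np.linalg.lstsq(A,P[:,2],rcond=None)[0]; print("disc plane",x,len(P),np.median(P[:,2]))
E
```

```text
press 15.49 [0.5145 0.1414 0.0875] [-2.2 -0.1  5.9] Mz [-0.12  0.56 -0.02]
open 16.15 [0.5143 0.1414 0.087 ] [ 0.9 -0.   0.9] Mz [-0.01 -0.05 -0.02]
up 17.12 [0.5136 0.1413 0.2087] [-0.2 -0.7 -0.9] Mz [-0.02  0.02  0.  ]
knob top z 0.10177172746138641 ((0.5129996538162231, 0.14166434109210968), (0.033922430127859116, 0.03333117067813873), 16.236555099487305)
disc plane [-0.0017945  -0.00117383  0.06214386] 7718 0.062136265337233224
```

View pics/w3.png

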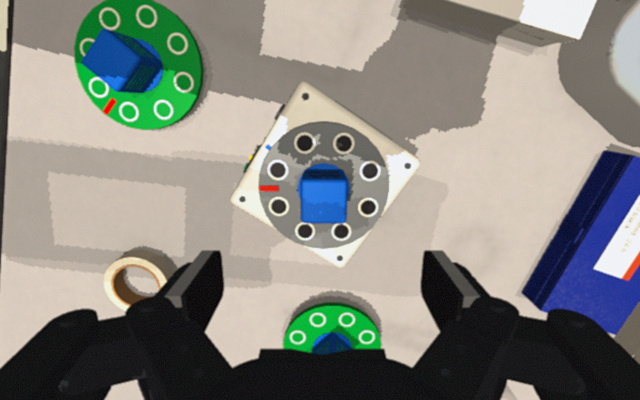

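The wrist view shows the carousel seated, centred at about (324,185) with the red bar at (269,188). It is released and level: the disc is at z 0.062 and the knob top at 0.102, both as expected when fully home. Nothing is being touched.

```bash
python3 -c "
from station import bot
print(bot.hand_in())"
```

```text
the job is handed in; nothing more can be done
None
```

The carousel is fully home on the drive unit, level and released. Its tab dropped into the keyway during a light turn, and I handed the job in at about 17 s.

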